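Clamp the enlarger lens with the fine knob of the lens vice

ROBOT

A 6-joint arm with a two-finger parallel gripper is mounted at the origin on the work surface. World frame = base frame: x ahead of the robot, y to its left, z up, the work surface at z = 0. Lengths are in m, angles in rad, forces in N, time in s.
With the tool pointing down it reaches from about 0.3 to 0.775 m from the base axis. Payload 14.6 kg.
Tool frame: the origin (TCP) lies between the finger pads; the fingertips stand 17 mm ahead of it and the grasp point (between the pads) lies 2 mm behind it (bot.nose_length is the distance from the TCP to the fingertips, in m); z points along the fingers, y is the line along which they close (so a half turn about z gives the same grasp; the last joint's range is limited). The gripper opens to 94 mm and grips with 3 to 60 N. Pads are 16 mm wide; open, the fingers measure 119 mm over their backs; the gripper's body (75 mm by 177 mm) begins 78 mm behind the grasp point.
Start: joints at [-1.251, 0.3, 1.521, -0, 1.321, -0.067], TCP at [0.207, -0.509, 0.222] pointing down, gripper open.
Joint ranges: [-3.03, 3.03], [-0.79, 2.21], [0.23, 2.52], [-1.04, 4.18], [0, 3.07], [-2.55, 2.55]. Speed limits (rad/s): [2.22, 2.22, 2.57, 3.14, 3.14, 3.14].

INTERFACE

Orientations are given as a rotation vector (axis times angle).
In Python, from workcell import bot gives the robot as it stands.
- The arm moves only by the tool move_arm, never from a script. Its argument "increments" is a list of rows, each a list of 7 numbers: the finger opening in mm, from 0 to 94, then the shift along the tool's x, y, z in mm, then the turn, a rotation vector about the tool's x, y, z in degrees. In form: [[fingers, tx, ty, tz, rx, ry, rz], ...]. A call has 1 to 20 rows; each row shifts and turns the commanded pose from where the row before left it, along the tool's axes as they then stand; what a row does not reach is not made up. A row lasts 1/12 s, in which the tool goes at most 41.7 mm and 7.16 degrees, less where a joint would pass 70% of its speed; a pose out of reach is approached as far as the arm can. A call is refused whole if a number of a shift passes 41.7 or a number of a turn 7.16, either way. A call with a gripper value outside its range is refused whole. The fingers move at their own pace and stop on an object; "squeeze" is the grip in N (left out, the last holds). Time passes only in rows, so rows that do not move let the fingers close. It gives the time, the measured TCP pose, the force, the opening and the grip force at its end, in the units of the state.
- bot.observe(): the state, without advancing time (a new reading comes with each control period).
- bot.snapshot(name): name is "side" or "top"; returns a dict with "frame" (384x512x3 uint8, blue, green, red), "vfov" (degrees; the focal length in pixels is half the picture's height over the tangent of half this angle, whatever the lens; pixels are square), "cx", "cy" (the principal point, pixels), "T" (4x4, takes a point from camera to world coordinates). Camera axes: x right, y down, z forward; pixel columns grow to the right and rows downward; lengths in m; the calibration is good to about 2 mm. A picture is of the moment at which its call begins. There is no depth.
- bot.hand_in(): hands the job in; it is judged then, once.
The state is a dict: "t": time; "joint_positions": joint angles; "qvel": joint speeds; "effort": joint torques, N m; "tcp_pos": TCP position; "orientation": TCP orientation; "wrist_force": force on the tool from outside, world axes, zero at the start; "wrist_torque": the same for the moment, N m; "finger_gap": finger opening in m; "grasp_force": force on a finger pad.
Only numpy, scipy, OpenCV 4.12 (cv2) and the standard library are available. Lean on these libraries where they do the work, as an engineer would, in place of code of your own. Each camera call takes 0.05 s, during which the arm holds its last target. There are 200 camera calls.

TASK

Stand the black enlarger lens upright on the lens vice's base plate between the jaw and the V-stop, then turn only the small inner bar knob clockwise until the jaw holds the lens snugly against the V-stop, gently and without squeezing it hard. The coarse outer ring must stay where it is set, the jaw is moved by the knob and not by pushing it, and the squeegee, rod rest and bottle are left alone. Let go of everything at the end.

Things in the scene. Friction and masses are not known exactly. Their poses are not given: they have to be found in the camera images.
- lens: Black enlarger lens, a plain upright cylinder 42 mm in diameter and 50 mm high, about 180 g, loose, standing on the counter. Origin at the centre of its underside, z up.
- vice: Fixed lens vice. Steel base plate 110 mm (its x) by 220 mm (its y), 6 mm thick; the lens stands on top of it. At the -y end a grey gearbox 80 by 76 mm, top at 52 mm, with the coaxial knobs at vice (0, -68 mm). Origin on the counter; jaw and V-stop lie on its line x = 0 and the jaw moves along its +y. The +x and -x sides of the lens place are open for fingers.
- jaw: Aluminium jaw, 40 mm wide (x), 14 mm thick, top 29 mm above the counter. Origin at the foot of the flat face that meets the lens, at the level of the plate's top; its +y points to the V-stop. Driven by the inner knob only, some 6 to 9 mm per radian.
- vstop: Aluminium V-stop, a 120 degree V open towards the jaw, arms 32 mm long, top 29 mm above the counter; locked, at a place along the vice that differs each time. Origin at the foot of the V's corner, level with the plate's top. A lens seated in it has its axis 24 mm from the origin, on the jaw's side. At the start the room from jaw to V is 5 to 10 mm more than the lens needs.
- knob: Inner (fine) knob above the outer ring, same axis: black skirt 31 mm across, 5 mm high, and on it a straight bar 30 mm long (its x), 10 mm thick (its y), 18 mm high. Origin on the axis at the level of the ring's top face, 66 mm above the counter. Clockwise from above advances the jaw; between 0.6 and 1.5 rad are needed in all. It stays where it is left.
- knob_top (a point): Centre of the top of the inner knob's bar, on the axis, 89 mm above the counter. The knob turns against a steady friction of about 0.12 N m; once the jaw has the lens against the V the torque climbs steeply, roughly 0.007 N m per newton of clamping, over a few degrees from first touch to too hard.
- ring_mark (a point): End of the white mark on the top face of the outer (coarse) ring: 25 mm from the knob axis, 66 mm above the counter. The ribbed dark steel ring is 58 mm across and 14 mm high, its underside on the gearbox top. It turns very easily (0.025 N m), apart from the inner knob: a fingertip that rubs on it shifts it.
- squeegee: Tan squeegee handle, 150 by 30 by 20 mm, lying on the counter. Bystander. Origin at the centre of its underside.
- rod_rest: Green glass stirring rod rest, 100 by 30 by 20 mm, lying on the counter. Bystander. Origin at the centre of its underside.
- bottle: Amber bottle, 60 mm in diameter and 130 mm high. Bystander. Origin at the centre of its underside.
Not all that is in view belongs to the job. Of the things that look like the lens, take the one that is farthest from the robot's base at the start.

How it is judged:
On the way, in this order (a step that is already met when the one before it is completed fails the run):
1. the lens stands upright on the base plate between jaw and V-stop, let go (x of lens in the frame of vice between -0.012 and 0.012 m and y of lens in the frame of jaw above 0.018 m and y of lens in the frame of vstop below -0.018 m and height (world z) of lens below 0.009 m and angle between lens's own z axis and vertical below 0.08 rad and contact force between the fingers and lens below 0.3 N), for 0.2 s.
2. the jaw, driven by the inner knob, holds the lens against the V-stop (contact force between each of jaw, vstop and lens above 3 N), for 0.2 s.
At the end, for the whole second after the job is handed in: The lens stands upright on the base plate (within 3 degrees, underside within 3 mm of the plate), centred in the V (within 4 mm), at rest, held between jaw and V-stop with more than 3 N, and the ring's mark is within 2 mm of where it started (all of step 2 and x of lens in the frame of vice between -0.004 and 0.004 m and height (world z) of lens below 0.009 m and angle between lens's own z axis and vertical below 0.06 rad and linear speed of lens below 0.01 m/s and distance of ring_mark from where it was at the start of the episode below 0.002 m); the robot touches nothing.
It fails at once if the outer ring is turned (its mark moves more than 2 mm, about 5 degrees) (distance of ring_mark from where it was at the start of the episode above 0.002 m).
It fails at once if the lens is squeezed hard by the jaw (over 25 N) (contact force between jaw and lens above 25 N).
It fails at once if the jaw is pushed by the arm or fingers (over 8 N) (contact force between the arm and jaw above 8 N).
It fails at once if a bystander is moved more than 20 mm (distance of any of squeegee, rod_rest, bottle from where it was at the start of the episode above 0.02 m).
It also fails if it takes over 72 s, if anything falls off the work surface, if the arm or the gripper's body presses on something with over 40 N, if the wrist force passes 120 N, or if a joint passes its speed limit or range.

## Working session

There is one attempt and no reset: what is moved stays moved. The work goes in short steps, Python scripts to look and compute and a tool call to move; the robot and the scene stay as the last step left them, time stands still between calls to the robot, and variables do not carry over. Pictures are saved under pics/ and viewed, at most 10 in all, crops included, and the job is handed in when it is done.

Besides the shell and the picture viewer there is one more tool, called after "Emit:" in YAML: its name, and indented under it one key for each argument. move_arm: Moves the arm, as the interface text tells. Its arguments: {"type":"object","properties":{"increments":{"type":"array"},"squeeze":{"type":"number"}},"required":["increments"]}

```bash
ls; mkdir -p pics; cat > h.py <<'E'
import numpy as np, cv2
from workcell import bot
def ray(s,u,v):
    f=192/np.tan(np.radians(s['vfov'])/2); T=np.array(s['T'])
    d=T[:3,:3]@np.array([(u-s['cx'])/f,(v-s['cy'])/f,1]); return T[:3,3],d
def onz(s,u,v,z):
    o,d=ray(s,u,v); return o+d*(z-o[2])/d[2]
def proj(s,p):
    f=192/np.tan(np.radians(s['vfov'])/2); T=np.array(s['T'])
    q=T[:3,:3].T@(np.array(p)-T[:3,3]); return q[0]/q[2]*f+s['cx'],q[1]/q[2]*f+s['cy']
E
python3 - <<'E'
from h import *
import pickle
S={n:bot.snapshot(n) for n in('side','top')}
pickle.dump(S,open('s0.pkl','wb'))
for n,s in S.items():
    print(n,s['vfov'],s['cx'],s['cy'],np.round(s['T'],3).tolist())
    cv2.imwrite(f'pics/{n}0.png',cv2.resize(s['frame'],None,fx=1.5,fy=1.5,interpolation=cv2.INTER_CUBIC))
print(bot.observe())
E
```

```text
pics
side 47.023262910485414 245.42680618113127 182.00590711770235 [[-0.799, -0.347, 0.491, 0.011], [-0.601, 0.489, -0.633, 0.764], [-0.02, -0.801, -0.599, 0.86], [0.0, 0.0, 0.0, 1.0]]
top 57.50811818224649 253.61530203304054 186.0541166377365 [[-0.016, -0.994, 0.11, 0.543], [-1.0, 0.015, -0.016, -0.032], [0.014, -0.11, -0.994, 0.982], [0.0, 0.0, 0.0, 1.0]]
{'t': 0.1, 'joint_positions': array([-1.25058375e+00,  3.00403740e-01,  1.52145054e+00,  1.24013546e-05,
        1.32069950e+00, -6.66246068e-02]), 'qvel': array([ 0.00042373, -0.00062272, -0.00201163,  0.00099905,  0.00040073,
        0.00079771]), 'effort': array([ 1.35313123e-03, -5.32639360e+01, -3.53284621e+01,  7.08897924e-02,
        2.34468776e-02, -4.79584628e-05]), 'tcp_pos': array([ 0.20742113, -0.5091826 ,  0.22197849]), 'orientation': array([-3.08207476e+00, -6.03672486e-01,  1.72139301e-04]), 'wrist_force': array([-0.28125372,  0.31181346, -0.19560734]), 'wrist_torque': array([-0.05210282,  0.03452306,  0.02855985]), 'grasp_force': 0.0, 'finger_gap': 0.09441149739530005}
```

View pics/top0.png

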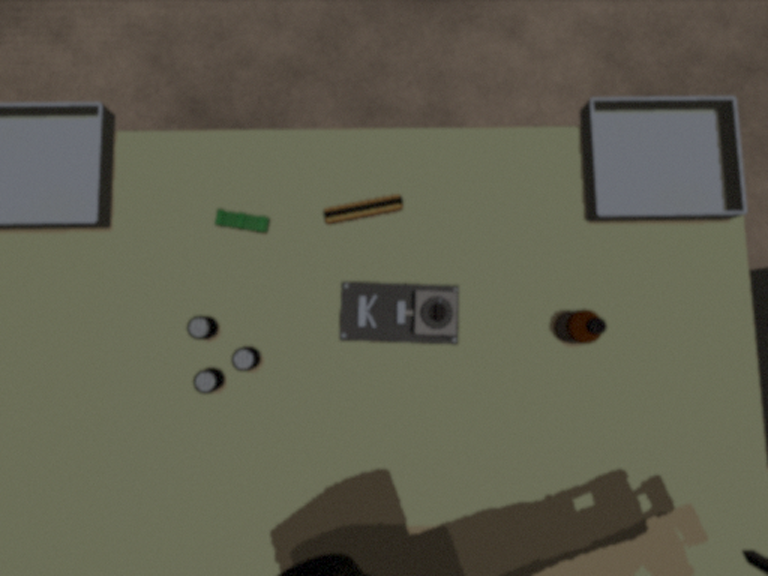

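View pics/side0.png

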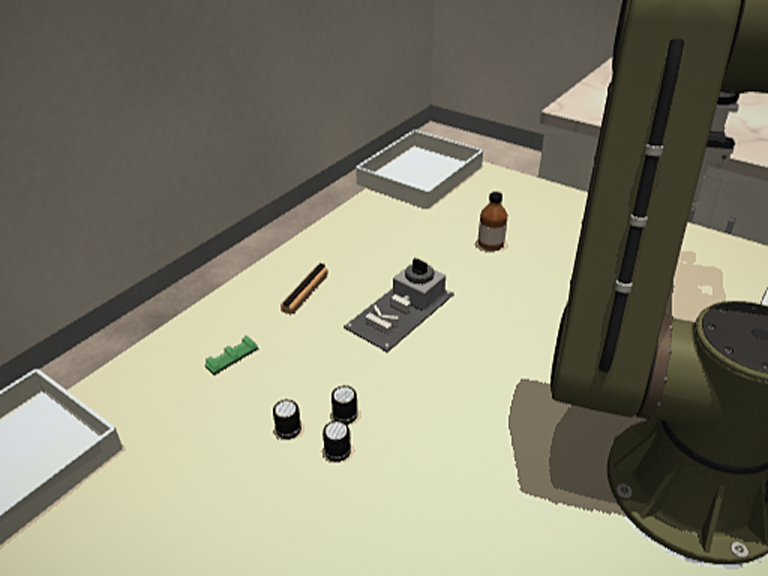

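The top view (1.5x) shows three lens-like cylinders at (201,327), (245,358) and (208,381). The vice is at (400,313), with the gearbox and knob at (437,312), the jaw at (403,312) and the V-stop at (367,311). Up in the picture is +x, so (201,327) looks farthest from the base. I'll measure all of these.

```bash
python3 - <<'E'
from h import *
import pickle
S=pickle.load(open('s0.pkl','rb')); t=S['top']; s=S['side']
g=cv2.cvtColor(t['frame'],cv2.COLOR_BGR2GRAY)
hsv=cv2.cvtColor(t['frame'],cv2.COLOR_BGR2HSV)
# lens tops: bright greyish blobs
for (n,im,box,z) in (('top',t['frame'],(115,200,180,275),.05),('side',s['frame'],(170,250,250,315),.05)):
    h=cv2.cvtColor(im,cv2.COLOR_BGR2HSV); x0,y0,x1,y1=box[0],box[1],box[2],box[3]
    m=((h[...,1]<50)&(h[...,2]>85)).astype(np.uint8); M=np.zeros_like(m); M[y0:y1,x0:x1]=m[y0:y1,x0:x1]
    k,_,st,c=cv2.connectedComponentsWithStats(M)
    for i in range(1,k):
        if st[i,4]>30:
            p=onz(S[n],*c[i],z); print(n,c[i].round(1),st[i],p.round(4),np.hypot(p[0],p[1]).round(4))
# vice plate
for n,box in(('top',(215,175,315,240)),):
    x0,y0,x1,y1=box; h=hsv[y0:y1,x0:x1]
    print('median bg',np.median(h.reshape(-1,3),0), 'plate',hsv[220,240])
    m=((h[...,1]<60)).astype(np.uint8)
    k,_,st,c=cv2.connectedComponentsWithStats(m); print(st[:6])
a=cv2.resize(t['frame'][178:238,215:315],None,fx=8,fy=8,interpolation=cv2.INTER_CUBIC)
a=cv2.convertScaleAbs(a,alpha=1.5)
b=cv2.resize(t['frame'][195:275,115:195],None,fx=5,fy=5,interpolation=cv2.INTER_CUBIC)
cv2.imwrite('pics/vice.png',a); cv2.imwrite('pics/lens.png',b)
E
```

```text
top [173.6 207.1] [166 200  14  15  42] [0.5923 0.1666 0.05  ] 0.6152
top [122.2 212.8] [116 204  13  20  39] [0.5793 0.3019 0.05  ] 0.6532
top [131.8 217.9] [126 213  12  11 102] [0.5655 0.2765 0.05  ] 0.6295
top [166.8 224.6] [155 216  25  17  93] [0.5463 0.1842 0.05  ] 0.5765
top [146.  230.9] [138 226  16  13  56] [0.5307 0.2385 0.05  ] 0.5818
top [161.7 239.1] [156 234  12  12 108] [0.5088 0.197  0.05  ] 0.5456
top [155.6 247.3] [149 242  13  13  39] [0.4877 0.2126 0.05  ] 0.532
top [117.7 247.5] [115 244   7  10  32] [0.4889 0.3114 0.05  ] 0.5796
top [136.4 254. ] [131 249  12  11 107] [0.4715 0.2625 0.05  ] 0.5396
top [173.  262.2] [167 252  13  19  66] [0.4486 0.167  0.05  ] 0.4787
top [124.2 263.6] [119 255  10  16  38] [0.4473 0.2935 0.05  ] 0.535
top [156.5 269.8] [151 265  11  10  35] [0.43   0.2094 0.05  ] 0.4783
side [208.2 281.3] [ 170  250   80   65 4252] [0.5114 0.2717 0.05  ] 0.5791
median bg [ 33.  47. 103.] plate [15 20 52]
[[   4   26   93   37   23]
 [   0    0  100   65 6477]]
```

View pics/vice.png

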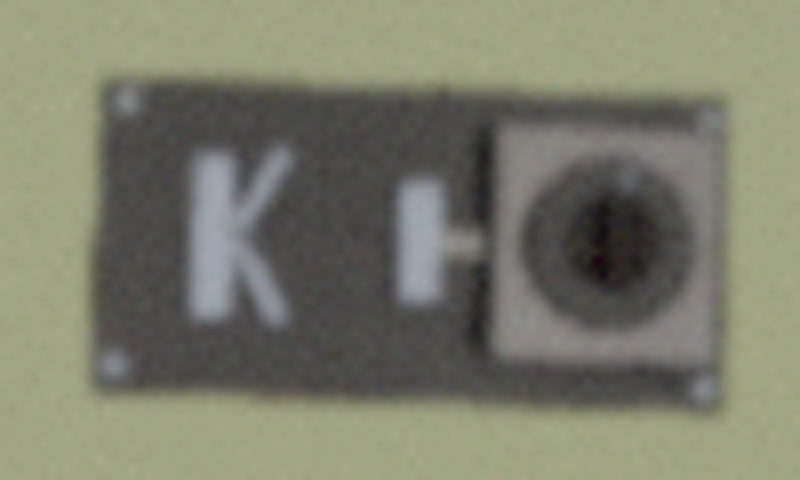

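View pics/lens.png

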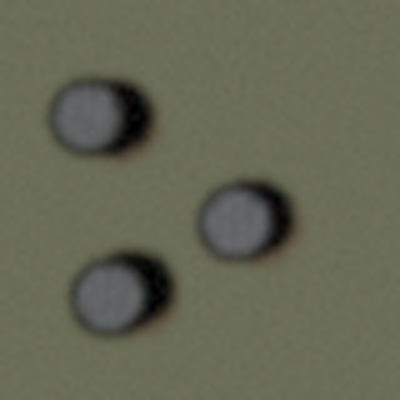

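Candidates in top-view pixels: A (131.8,217.9) at 0.63 m from the base, B (161.7,239.1) at 0.546 m, and C (136.4,254.0) at 0.540 m. The crop shows three equal cylinders, and A (top left) is clearly farthest, so I'll take A. The vice crop shows plate corners at (103,80), (727,97), (93,388) and (720,410). The jaw face is at crop x≈397, the V corner at about (240,240), and the knob bar at (608,240) runs vertically in the picture.

```bash
python3 - <<'E'
from h import *
import pickle
S=pickle.load(open('s0.pkl','rb')); t=S['top']; s=S['side']
c=lambda x,y:(215+(x+.5)/8-.5,178+(y+.5)/8-.5)
C={k:onz(t,*c(*p),.006) for k,p in dict(TL=(103,80),TR=(727,97),BL=(93,388),BR=(720,410)).items()}
for k in C: print(k,C[k].round(4))
ctr=sum(C.values())/4; yv=(C['TL']+C['BL']-C['TR']-C['BR'])[:2]; print('ctr',ctr.round(4),'len',np.linalg.norm(yv)/2)
xv=(C['TL']+C['TR']-C['BL']-C['BR'])[:2];print('wid',np.linalg.norm(xv)/2)
yd=yv/np.linalg.norm(yv); xd0=xv/np.linalg.norm(xv)
print('yaw from y',np.degrees(np.arctan2(-yd[0],yd[1])),'from x',np.degrees(np.arctan2(xd0[1],xd0[0])))
xd=np.array([yd[1],-yd[0]])
def loc(p): d=p[:2]-ctr[:2]; return (d@xd).round(4),(d@yd).round(4)
for n,p,z in(('jawT',(397,180),.029),('jawB',(397,303),.029),('Vtip',(290,150),.029),('Vtip2',(280,325),.029),('Vcorner',(238,240),.029),('gTL',(497,125),.052),('gTR',(722,130),.052),('gBL',(492,358),.052),('gBR',(715,365),.052),('ring',(608,240),.066),('knobtop',(608,238),.089),('mark',(628,178),.066),
 ('b1',(127,100),.006),('b2',(710,120),.006),('b3',(113,363),.006),('b4',(704,388),.006)):
    q=onz(t,*c(*p),z); print(n,q.round(4),loc(q))
# predicted lens A and knob in side; black mask in side
L=onz(t,131.8,217.9,.05)
print('side pred lens top',proj(s,L),'bottom',proj(s,[L[0],L[1],0]),'knobtop',proj(s,[*onz(t,*c(608,238),.089)[:2],.089]))
cv2.imwrite('pics/side_v.png',cv2.resize(np.hstack([s['frame'][165:240,225:305],s['frame'][245:320,170:250]]),None,fx=5,fy=5,interpolation=cv2.INTER_CUBIC))
E
```

```text
TL [0.6471 0.026  0.006 ]
TR [ 0.6378 -0.1929  0.006 ]
BL [0.5399 0.0304 0.006 ]
BR [ 0.5288 -0.1869  0.006 ]
ctr [ 0.5884 -0.0808  0.006 ] len 0.21830590451359538
wid 0.10823119297672026
yaw from y -2.6759594396604243 from x -2.7322765518584706
jawT [ 0.6088 -0.0753  0.029 ] (np.float64(0.0201), np.float64(0.0065))
jawB [ 0.567  -0.0745  0.029 ] (np.float64(-0.0217), np.float64(0.0054))
Vtip [ 0.6196 -0.0389  0.029 ] (np.float64(0.0292), np.float64(0.0433))
Vtip2 [ 0.5602 -0.0346  0.029 ] (np.float64(-0.0304), np.float64(0.0449))
Vcorner [ 0.5892 -0.0208  0.029 ] (np.float64(-0.002), np.float64(0.06))
gTL [ 0.6251 -0.108   0.052 ] (np.float64(0.0379), np.float64(-0.0254))
gTR [ 0.6223 -0.1832  0.052 ] (np.float64(0.0386), np.float64(-0.1007))
gBL [ 0.5477 -0.1045  0.052 ] (np.float64(-0.0395), np.float64(-0.0256))
gBR [ 0.5442 -0.1784  0.052 ] (np.float64(-0.0396), np.float64(-0.0995))
ring [ 0.5855 -0.1424  0.066 ] (np.float64(-0.0), np.float64(-0.0616))
knobtop [ 0.5851 -0.1396  0.089 ] (np.float64(-0.0006), np.float64(-0.0589))
mark [ 0.6057 -0.1495  0.066 ] (np.float64(0.0205), np.float64(-0.0678))
b1 [0.6399 0.0177 0.006 ] (np.float64(0.0469), np.float64(0.1008))
b2 [ 0.6298 -0.1866  0.006 ] (np.float64(0.0463), np.float64(-0.1037))
b3 [0.5484 0.0234 0.006 ] (np.float64(-0.0448), np.float64(0.1022))
b4 [ 0.5364 -0.1816  0.006 ] (np.float64(-0.0472), np.float64(-0.103))
side pred lens top (np.float64(189.99725593545008), np.float64(272.24319055309167)) bottom (np.float64(191.9218842071194), np.float64(285.89275423752747)) knobtop (np.float64(278.83383022983077), np.float64(174.19288149993076))
```

View pics/side_v.png

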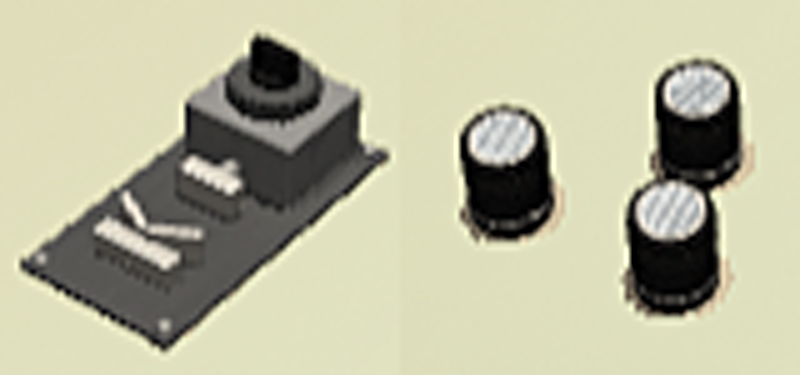

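The lens A prediction agrees with the side view, (190.6,272.4) against (190.0,272.2). Now I'll compare the vice features across the two views.

```bash
python3 - <<'E'
from h import *
import pickle
S=pickle.load(open('s0.pkl','rb')); t=S['top']; s=S['side']
c=lambda x,y:(215+(x+.5)/8-.5,178+(y+.5)/8-.5)
d=lambda x,y:(225+(x+.5)/5-.5,165+(y+.5)/5-.5)
def pm(S): 
    f=192/np.tan(np.radians(S['vfov'])/2);T=np.array(S['T']);K=np.array([[f,0,S['cx']],[0,f,S['cy']],[0,0,1]])
    return K@np.linalg.inv(T)[:3]
def tri(a,b):
    X=cv2.triangulatePoints(pm(t),pm(s),np.array(a,float),np.array(b,float)).ravel();return X[:3]/X[3]
for n,a,b,z in (('gBL',(492,358),(292,155),.052),('gTL',(497,125),(187,108),.052),('gBR',(715,365),(360,98),.052),
 ('plateBL',(93,388),(165,348),.006),('plateTL',(103,80),(22,265),.006),('b1',(127,100),(40,258),.006),('b3',(113,363),(165,325),.006),
 ('knobtop',(612,238),(276,50),.089),('Vtip1',(288,152),(125,195),.029),('Vtip2',(282,322),(200,232),.029),('plateBR',(720,410),(388,153),.006)):
    q=onz(s,*d(*b),z); print(n,'top',onz(t,*c(*a),z)[:2].round(4),'side',q[:2].round(4),'tri',tri(c(*a),d(*b)).round(4))
E
```

```text
gBL top [ 0.5477 -0.1045] side [ 0.5435 -0.1005] tri [ 0.5471 -0.1053  0.0472]
gTL top [ 0.6251 -0.108 ] side [ 0.6198 -0.102 ] tri [ 0.6251 -0.1089  0.0454]
gBR top [ 0.5442 -0.1784] side [ 0.5403 -0.1708] tri [ 0.5447 -0.1792  0.0449]
plateBL top [0.5399 0.0304] side [0.5373 0.036 ] tri [5.404e-01 3.110e-02 4.000e-04]
plateTL top [0.6471 0.026 ] side [0.6458 0.028 ] tri [0.6473 0.0262 0.0039]
b1 top [0.6399 0.0177] side [0.6411 0.017 ] tri [0.6401 0.0179 0.0071]
b3 top [0.5484 0.0234] side [0.5482 0.0208] tri [0.5476 0.0227 0.0078]
knobtop top [ 0.585  -0.1409] side [ 0.5816 -0.1395] tri [ 0.5841 -0.1419  0.0866]
Vtip1 top [ 0.619  -0.0382] side [ 0.6182 -0.0363] tri [ 0.6193 -0.0381  0.0272]
Vtip2 top [ 0.5612 -0.0353] side [ 0.563  -0.0346] tri [ 0.5621 -0.0346  0.0294]
plateBR top [ 0.5288 -0.1869] side [ 0.5266 -0.1858] tri [ 0.5281 -0.1876  0.0041]
```

Emit:
move_arm:
  increments:
    - [80,0,0,-10,0,0,-6.5]
    - [80,0,0,0,0,0,-6.5]
    - [80,0,0,0,0,0,-6.5]
    - [80,0,0,0,0,0,-6.5]
    - [80,0,0,0,0,0,-6.5]
    - [80,0,0,0,0,0,-6.5]
    - [80,0,0,0,0,0,-6.5]
    - [80,0,0,0,0,0,-6.5]
    - [80,0,0,0,0,0,-6.5]
    - [80,0,0,0,0,0,-6.5]
    - [80,0,0,0,0,0,0]

```text
t: 1.02
tcp_pos: [0.2074, -0.5092, 0.2321]
orientation: [-2.269, -2.172, -0.0]
wrist_force: [-0.6, -0.4, -1.1]
finger_gap: 0.0802
grasp_force: 0.0
```

Emit:
move_arm:
  increments:
    - [80,20,8,0,0,0,0]
    - [80,36,14,0,0,0,0]
    - [80,36,14,0,0,0,0]
    - [80,36,14,0,0,0,0]
    - [80,36,14,0,0,0,0]
    - [80,36,14,0,0,0,0]
    - [80,36,14,0,0,0,0]
    - [80,36,14,0,0,0,0]
    - [80,36,14,0,0,0,0]
    - [80,36,14,0,0,0,0]
    - [80,36,14,0,0,0,0]
    - [80,36,14,0,0,0,0]
    - [80,36,14,0,0,0,0]
    - [80,36,14,0,0,0,0]
    - [80,36,14,0,0,0,0]
    - [80,36,14,0,0,0,0]
    - [80,36,14,0,0,0,0]
    - [80,36,14,0,0,0,0]
    - [80,36,14,0,0,0,0]
    - [80,36,14,0,0,0,0]

```text
t: 2.68
tcp_pos: [0.5163, 0.1823, 0.2322]
orientation: [-2.28, -2.161, 0.0]
wrist_force: [0.4, -2.0, 1.5]
finger_gap: 0.0801
grasp_force: 0.0
```

Emit:
move_arm:
  increments:
    - [80,32,15,0,0,0,0]
    - [80,32,15,0,0,0,0]
    - [80,32,15,0,0,0,0]
    - [80,0,0,30,0,0,0]
    - [80,0,0,35,0,0,0]
    - [80,0,0,35,0,0,0]
    - [80,0,0,20,0,0,0]
    - [80,0,0,0,0,0,0]
    - [80,0,0,0,0,0,0]

```text
t: 3.43
tcp_pos: [0.5655, 0.2738, 0.1122]
orientation: [-2.278, -2.162, 0.002]
wrist_force: [0.7, -0.7, 0.9]
finger_gap: 0.0801
grasp_force: 0.0
```

```bash
python3 - <<'E'
from h import *
print(bot.observe()['tcp_pos'],bot.observe()['orientation'])
a=bot.snapshot('side');b=bot.snapshot('top')
cv2.imwrite('pics/n1.png',cv2.resize(np.hstack([a['frame'][205:305,140:260],b['frame'][180:280,80:200]]),None,fx=3.3,fy=3.3,interpolation=cv2.INTER_CUBIC))
E
```

```text
[0.5655147  0.27378808 0.11223228] [-2.27821305e+00 -2.16236580e+00  2.26322907e-03]
```

View pics/n1.png

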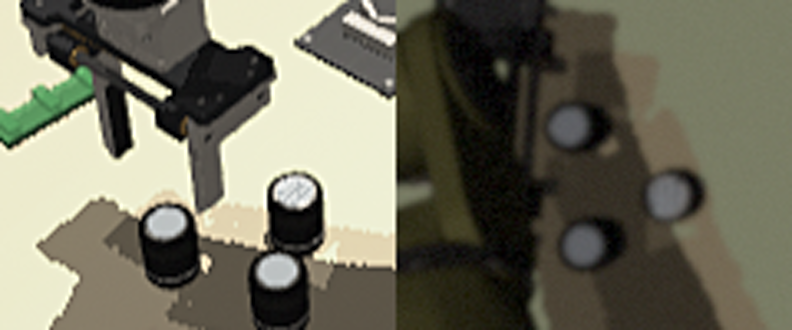

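```bash
python3 - <<'E'
from h import *
import pickle
S=pickle.load(open('s0.pkl','rb'))
for x in(.5255,.6055):
    p=[x,.2738-(x-.5655)*.05,.0952]
    for n in S: print(n,p,np.round(proj(S[n],p),1))
E
```

```text
side [0.5255, 0.2758, 0.0952] [201.1 266.6]
top [0.5255, 0.2758, 0.0952] [125.7 233.6]
side [0.6055, 0.2718, 0.0952] [177.2 250.9]
top [0.6055, 0.2718, 0.0952] [128.  201.6]
```

The side view puts the fingertips at (202,267) and (177,252), right where the projection predicts, so the gripper is over lens A. I'll shift 3 mm, descend and grip.

Emit:
move_arm:
  increments:
    - [80,2.7,0,20,0,0,0]
    - [80,0,0,20,0,0,0]
    - [80,0,0,18,0,0,0]
    - [80,0,0,10,0,0,0]
    - [80,0,0,0,0,0,0]
    - [30,0,0,0,0,0,0]
    - [30,0,0,0,0,0,0]
    - [30,0,0,0,0,0,0]
    - [30,0,0,0,0,0,0]
    - [30,0,0,0,0,0,0]
    - [30,0,0,0,0,0,0]
  squeeze: 15

```text
t: 4.45
tcp_pos: [0.566, 0.2766, 0.0449]
orientation: [2.276, 2.166, 0.001]
wrist_force: [0.7, -0.5, -0.1]
finger_gap: 0.0435
grasp_force: 0.0
```

Emit:
move_arm:
  increments:
    - [30,0,0,0,0,0,0]
    - [30,0,0,0,0,0,0]
    - [30,0,0,0,0,0,0]
    - [30,0,0,-4,0,0,0]
    - [30,0,0,-20,0,0,0]
    - [30,0,0,-30,0,0,0]
    - [30,0,0,-20,0,0,0]
    - [30,0,0,0,0,0,0]

```text
t: 5.12
tcp_pos: [0.5673, 0.2772, 0.1229]
orientation: [2.274, 2.164, 0.009]
wrist_force: [1.0, 0.7, -0.3]
finger_gap: 0.0418
grasp_force: 15.0
```

Emit:
move_arm:
  increments:
    - [30,-15,2,0,0,0,0]
    - [30,-31,3.6,0,0,0,0]
    - [30,-31,3.6,0,0,0,0]
    - [30,-31,3.6,0,0,0,0]
    - [30,-31,3.6,0,0,0,0]
    - [30,-31,3.6,0,0,0,0]
    - [30,-31,3.6,0,0,0,0]
    - [30,-31,3.6,0,0,0,0]
    - [30,-31,3.6,0,0,0,0]
    - [30,-31,3.6,0,0,0,0]
    - [30,-31,3.6,0,0,0,0]
    - [30,0,0,15,0,0,0]
    - [30,0,0,15,0,0,0]
    - [30,0,0,0,0,0,0]
    - [30,0,0,0,0,0,0]

```text
t: 6.37
tcp_pos: [0.5866, -0.0502, 0.0869]
orientation: [-2.274, -2.164, 0.003]
wrist_force: [-0.3, 0.4, -2.1]
finger_gap: 0.0417
grasp_force: 15.0
```

```bash
python3 - <<'E'
from h import *
o=bot.observe();print(o['tcp_pos'],o['orientation'],o['wrist_force'],o['grasp_force'])
a=bot.snapshot('side');b=bot.snapshot('top')
p=o['tcp_pos']
print('lens top pred',proj(a,[p[0],p[1],p[2]+.006]),'bottom',proj(a,[p[0],p[1],p[2]-.044]))
cv2.imwrite('pics/n2.png',cv2.resize(np.hstack([a['frame'][140:240,210:310],b['frame'][160:260,215:315]]),None,fx=4,fy=4,interpolation=cv2.INTER_CUBIC))
E
```

```text
[ 0.58658737 -0.05019053  0.08688292] [-2.27407708 -2.16369136  0.0033862 ] [-0.32729143  0.4041737  -2.13397316] 14.999777376651764
lens top pred (np.float64(261.07066637802666), np.float64(187.88878941427006)) bottom (np.float64(261.05596416300904), np.float64(201.4726406529623))
```

View pics/n2.png

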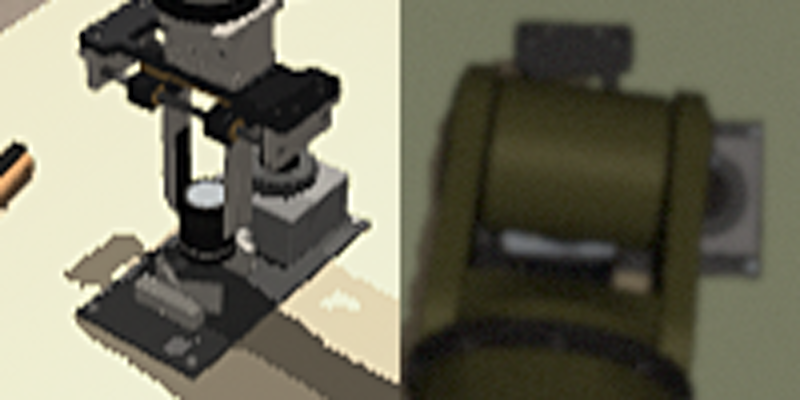

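Emit:
move_arm:
  increments:
    - [30,1,3,12,0,0,0]
    - [30,0,0,12,0,0,0]
    - [30,0,0,7,0,0,0]
    - [30,0,0,3,0,0,0]
    - [30,0,0,0,0,0,0]
    - [30,0,0,0,0,0,0]

```text
t: 6.97
tcp_pos: [0.5907, -0.049, 0.0544]
orientation: [-2.276, -2.166, 0.0]
wrist_force: [-0.2, -0.7, -1.4]
finger_gap: 0.0418
grasp_force: 15.0
```

Emit:
move_arm:
  increments:
    - [30,0,0,1,0,0,0]
    - [30,0,0,0.5,0,0,0]
    - [30,0,0,0,0,0,0]

```text
t: 7.22
tcp_pos: [0.5908, -0.0491, 0.0532]
orientation: [2.276, 2.165, 0.0]
wrist_force: [-0.2, 0.2, -2.1]
finger_gap: 0.0416
grasp_force: 15.0
```

Emit:
move_arm:
  increments:
    - [30,0,-1,0.7,0,0,0]
    - [30,0,0,0.5,0,0,0]
    - [30,0,0,0.5,0,0,0]
    - [30,0,0,0.4,0,0,0]
    - [30,0,0,0,0,0,0]
    - [30,0,0,0,0,0,0]

```text
t: 7.72
tcp_pos: [0.5897, -0.049, 0.0508]
orientation: [-2.276, -2.166, 0.0]
wrist_force: [-0.3, 1.1, -1.4]
finger_gap: 0.0415
grasp_force: 15.0
```

Not clearly touching yet, so I'll go slightly lower.

Emit:
move_arm:
  increments:
    - [30,0,0,0.3,0,0,0]
    - [30,0,0,0.3,0,0,0]
    - [30,0,0,0,0,0,0]
    - [30,0,0,0,0,0,0]

```text
t: 8.05
tcp_pos: [0.5898, -0.049, 0.0508]
orientation: [2.276, 2.166, 0.0]
wrist_force: [-3.9, 1.0, 5.3]
finger_gap: 0.0415
grasp_force: 15.0
```

Contact with the plate (fz +5 N). Now release and lift.

Emit:
move_arm:
  increments:
    - [44,0,0,-0.3,0,0,0]
    - [46,0,0,0,0,0,0]
    - [52,0,0,0,0,0,0]
    - [62,0,0,0,0,0,0]
    - [70,0,0,0,0,0,0]
    - [70,0,0,0,0,0,0]
    - [70,0,0,-8,0,0,0]
    - [70,0,0,-25,0,0,0]
    - [70,0,0,-35,0,0,0]
    - [70,0,0,-35,0,0,0]
    - [70,0,0,-20,0,0,0]

```text
t: 8.97
tcp_pos: [0.5905, -0.0491, 0.1782]
orientation: [2.273, 2.163, 0.004]
wrist_force: [-0.1, 0.1, 0.7]
finger_gap: 0.0695
grasp_force: 0.0
```

Emit:
move_arm:
  increments:
    - [70,25,0,0,0,0,0]
    - [70,38,0,-10,0,0,0]
    - [70,38,0,-10,0,0,0]
    - [70,38,0,0,0,0,0]
    - [70,38,0,0,0,0,0]
    - [70,0,0,0,0,0,-7]
    - [70,0,0,0,0,0,-7]
    - [70,0,0,0,0,0,-7]
    - [70,0,0,0,0,0,-7]
    - [70,0,0,0,0,0,-7]
    - [70,0,0,0,0,0,-7]
    - [70,0,0,0,0,0,-7]
    - [70,0,0,0,0,0,-7]
    - [70,0,0,0,0,0,-7]
    - [70,0,0,0,0,0,-7]
    - [70,0,0,0,0,0,-7]
    - [70,0,0,0,0,0,-7]
    - [70,0,0,0,0,0,-6]
    - [70,0,0,0,0,0,0]

```text
t: 10.55
tcp_pos: [0.5985, 0.1278, 0.1942]
orientation: [0.07, 3.14, 0.0]
wrist_force: [-0.4, 0.8, 0.6]
finger_gap: 0.0703
grasp_force: 0.0
```

```bash
python3 - <<'E'
from h import *
import pickle
fr=[bot.snapshot('top') for _ in range(8)]
b=fr[0]; b['frame']=np.mean([f['frame'].astype(float) for f in fr],0)
a=bot.snapshot('side'); pickle.dump((a,b),open('s1.pkl','wb'))
t=cv2.convertScaleAbs(b['frame'][178:238,215:315],alpha=1.6)
t=cv2.resize(t,None,fx=7,fy=7,interpolation=cv2.INTER_CUBIC); s=cv2.resize(a['frame'][165:240,225:305],None,fx=1,fy=1)
s=cv2.resize(cv2.convertScaleAbs(a['frame'][165:199,255:305],alpha=1.5),None,fx=8,fy=8,interpolation=cv2.INTER_CUBIC)[:, :400]
c=np.zeros((600,800,3),np.uint8)
t2=cv2.resize(cv2.convertScaleAbs(b['frame'][185:229,218:270],alpha=1.6),None,fx=7,fy=7,interpolation=cv2.INTER_CUBIC)
k=cv2.resize(cv2.convertScaleAbs(b['frame'][193:224,275:307],alpha=2.5),None,fx=12,fy=12,interpolation=cv2.INTER_CUBIC)
c[:308,:364]=t2; c[:372,400:784]=k; c[320:592,:400]=s
cv2.imwrite('pics/n3.png',c); print(bot.observe()['tcp_pos'],bot.observe()['orientation'])
E
```

```text
[0.5984722  0.12777816 0.19354575] [-7.91057945e-02 -3.14053509e+00 -3.51157736e-05]
```

View pics/n3.png

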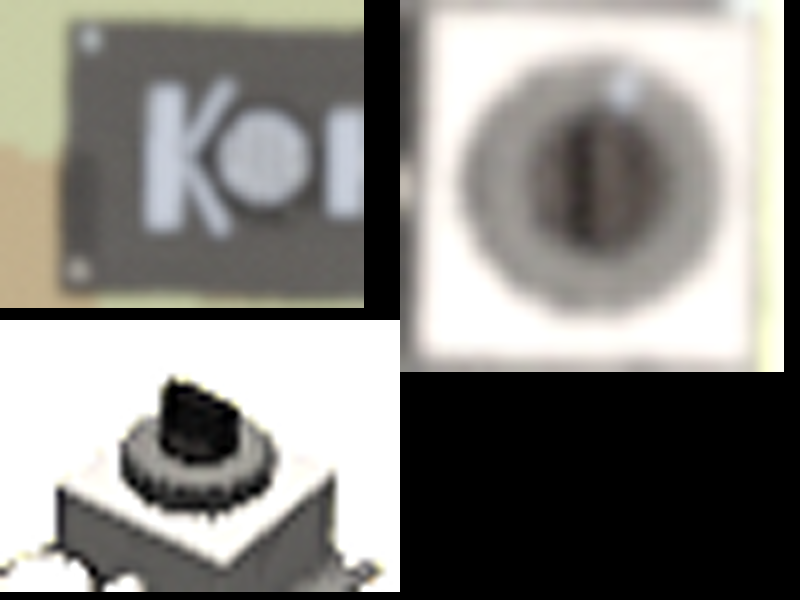

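The lens stands between jaw and V, with its top at crop (264,157). The ring centre is at crop (591,180) and the knob skirt at (597,183). The bar runs nearly vertically in the picture, tilted about 4°. I'll check the knob axis against the known lens place.

```bash
python3 - <<'E'
from h import *
import pickle
a,b=pickle.load(open('s1.pkl','rb'))
k=lambda x,y:(275+(x-400+.5)/12-.5,193+(y+.5)/12-.5)
l=lambda x,y:(218+(x+.5)/7-.5,185+(y+.5)/7-.5)
d=lambda x,y:(255+(x+.5)/8-.5,165+(y-320+.5)/8-.5)
print('lens',onz(b,*l(264,157),.056),'vs .5898 -.0490')
print('jawface',onz(b,*l(327,157),.029))
print('ring',onz(b,*k(591,180),.066),'skirt',onz(b,*k(597,183),.071),'mark',onz(b,*k(625,90),.066),'g',onz(b,*k(590,182),.052))
print('side ring',onz(a,*d(199,455),.066),'bartop',onz(a,*d(202,397),.089))
for p in([.585,-.1425],[.5852,-.1487]):
  for z in(.066,.089): print(p,z,proj(b,[*p,z]),proj(a,[*p,z]))
g=b['frame'].mean(2)[193:224,275:307]
for r in range(9,23): print(r+193,g[r,6:27].round().astype(int).tolist())
E
```

```text
lens [ 0.58890735 -0.05011602  0.056     ] vs .5898 -.0490
jawface [ 0.58987429 -0.07517245  0.029     ]
ring [ 0.58555132 -0.14208451  0.066     ] skirt [ 0.58464569 -0.14276934  0.071     ] mark [ 0.605121   -0.15008919  0.066     ] g [ 0.58576775 -0.14353624  0.052     ]
side ring [ 0.58019152 -0.1365577   0.066     ] bartop [ 0.5826939  -0.14130303  0.089     ]
[0.585, -0.1425] 0.066 (np.float64(290.62242251207545), np.float64(207.74967379756097)) (np.float64(279.190573653335), np.float64(179.9243008071855))
[0.585, -0.1425] 0.089 (np.float64(291.6967853798932), np.float64(207.31609479167133)) (np.float64(279.38666667556436), np.float64(173.73474021365132))
[0.5852, -0.1487] 0.066 (np.float64(292.98110829281063), np.float64(207.63634388625456)) (np.float64(280.26712661192437), np.float64(178.90615522063828))
[0.5852, -0.1487] 0.089 (np.float64(294.1156136849438), np.float64(207.1999267838779)) (np.float64(280.47384646796104), np.float64(172.7248136323466))
202 [88, 71, 61, 60, 59, 60, 57, 52, 46, 40, 40, 46, 54, 54, 56, 60, 61, 63, 72, 87, 98]
203 [77, 63, 59, 60, 59, 56, 50, 42,
[... 422 characters left out ...]
60, 59, 52, 44, 40, 34, 23, 20, 31, 36, 34, 32, 33, 38, 48, 56, 61, 64, 76]
209 [54, 56, 61, 60, 54, 44, 39, 34, 25, 21, 30, 34, 34, 32, 35, 40, 48, 57, 61, 65, 76]
210 [57, 56, 60, 60, 56, 44, 37, 33, 22, 20, 30, 34, 36, 32, 36, 43, 52, 58, 62, 65, 78]
211 [63, 59, 60, 61, 57, 45, 37, 32, 23, 23, 30, 35, 34, 34, 39, 47, 55, 60, 60, 66, 80]
212 [71, 58, 59, 62, 60, 53, 45, 38, 27, 22, 30, 34, 34, 37, 45, 53, 58, 61, 61, 68, 86]
213 [77, 61, 59, 61, 62, 59, 53, 48, 38, 35, 33, 38, 40, 46, 52, 58, 60, 62, 63, 75, 93]
214 [89, 74, 61, 60, 61, 61, 60, 57, 53, 48, 46, 47, 49, 55, 59, 61, 62, 63, 69, 82, 96]
215 [100, 89, 72, 60, 60, 62, 62, 61, 60, 58, 58, 57, 57, 59, 59, 62, 63, 70, 80, 92, 100]
```

Emit:
move_arm:
  increments:
    - [40,0,-20,0,0,0,0]
    - [40,0,-35,0,0,0,0]
    - [40,0,-35,0,0,0,0]
    - [40,0,-35,0,0,0,0]
    - [40,0,-35,0,0,0,0]
    - [40,0,-35,0,0,0,0]
    - [40,0,-35,0,0,0,0]
    - [40,0,-30,0,0,0,0]
    - [40,0,-10,20,0,0,0]
    - [40,0,0,30,0,0,0]
    - [40,0,0,20,0,0,0]
    - [40,0,0,7,0,0,0]
    - [40,0,0,0,0,0,0]
    - [40,0,0,0,0,0,0]

```text
t: 12.17
tcp_pos: [0.5856, -0.1418, 0.1175]
orientation: [0.078, 3.14, -0.0]
wrist_force: [-0.6, 0.4, -0.6]
finger_gap: 0.0401
grasp_force: 0.0
```

```bash
python3 - <<'E'
from h import *
o=bot.observe();print({k:np.round(o[k],4).tolist() for k in('tcp_pos','orientation','wrist_force','wrist_torque','joint_positions')})
a=bot.snapshot('side')
cv2.imwrite('pics/n4.png',cv2.resize(a['frame'][140:215,230:330],None,fx=7,fy=7,interpolation=cv2.INTER_CUBIC))
E
```

```text
{'tcp_pos': [0.5856, -0.1418, 0.1175], 'orientation': [0.0777, 3.1398, -0.0004], 'wrist_force': [-0.6085, 0.4236, -0.6215], 'wrist_torque': [0.0134, -0.1988, -0.0707], 'joint_positions': [-0.2984, 0.5149, 1.4744, -0.0, 1.1514, -1.8198]}
```

View pics/n4.png

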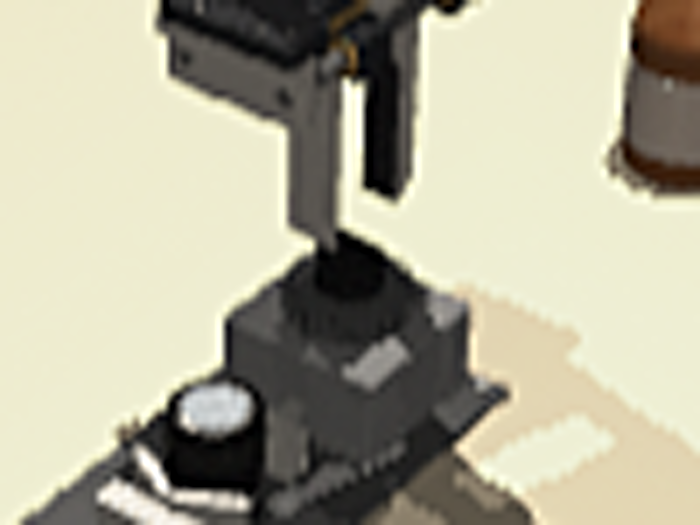

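The fingers straddle the knob, with the near tip at (320,240) beside the bar at (348,255). I'll descend and close lightly.

Emit:
move_arm:
  increments:
    - [40,0,0,8,0,0,0]
    - [40,0,0,8,0,0,0]
    - [40,0,0,6,0,0,0]
    - [40,0,0,2.5,0,0,0]
    - [40,0,0,0,0,0,0]
    - [5,0,0,0,0,0,0]
    - [5,0,0,0,0,0,0]
    - [5,0,0,0,0,0,0]
    - [5,0,0,0,0,0,0]
    - [5,0,0,0,0,0,0]
    - [5,0,0,0,0,0,0]
    - [5,0,0,0,0,0,0]
    - [5,0,0,0,0,0,0]
  squeeze: 5

```text
t: 13.3
tcp_pos: [0.5852, -0.1427, 0.0923]
orientation: [0.078, 3.14, -0.002]
wrist_force: [-0.1, -5.4, -0.5]
finger_gap: 0.0098
grasp_force: 5.0
```

```bash
cat > o.py <<'E'
from h import *
o=bot.observe();print({k:np.round(o[k],4).tolist() for k in('t','tcp_pos','orientation','wrist_force','wrist_torque','finger_gap','grasp_force')})
E
python3 o.py
```

```text
{'t': 13.3, 'tcp_pos': [0.5852, -0.1427, 0.0923], 'orientation': [0.0782, 3.1402, -0.0019], 'wrist_force': [-0.0786, -5.3694, -0.4508], 'wrist_torque': [-0.9363, -0.0544, -0.0229], 'finger_gap': 0.0098, 'grasp_force': 4.9995}
```

Emit:
move_arm:
  increments:
    - [5,0,-0.9,0,0,0,0]
    - [5,0,0,0,0,0,0]
    - [5,0,0,0,0,0,0]
    - [5,0,0,0,0,0,0]
  squeeze: 45

```text
t: 13.63
tcp_pos: [0.5852, -0.1428, 0.0922]
orientation: [0.078, 3.14, -0.0]
wrist_force: [-0.2, 0.6, 2.6]
finger_gap: 0.0096
grasp_force: 45.0
```

```bash
python3 o.py
```

```text
{'t': 13.6333, 'tcp_pos': [0.5852, -0.1428, 0.0922], 'orientation': [0.0777, 3.1404, -0.0001], 'wrist_force': [-0.2099, 0.5925, 2.6382], 'wrist_torque': [0.0597, -0.0059, 0.0082], 'finger_gap': 0.0096, 'grasp_force': 45.001}
```

Emit:
move_arm:
  increments:
    - [5,0,0,0,0,0,2]
    - [5,0,0,0,0,0,2]
    - [5,0,0,0,0,0,2]
    - [5,0,0,0,0,0,2]
    - [5,0,0,0,0,0,2]

```text
t: 14.05
tcp_pos: [0.5852, -0.1427, 0.0923]
orientation: [0.353, 3.121, -0.0]
wrist_force: [-1.0, 1.9, 2.4]
finger_gap: 0.0093
grasp_force: 45.0
```

```bash
python3 o.py
```

```text
{'t': 14.05, 'tcp_pos': [0.5852, -0.1427, 0.0923], 'orientation': [0.3534, 3.1213, -0.0001], 'wrist_force': [-0.9969, 1.8589, 2.4142], 'wrist_torque': [0.1913, -0.0621, 0.1363], 'finger_gap': 0.0093, 'grasp_force': 45.0216}
```

Emit:
move_arm:
  increments:
    - [5,0,0,0,0,0,2]
    - [5,0,0,0,0,0,2]
    - [5,0,0,0,0,0,2]
    - [5,0,0,0,0,0,2]
    - [5,0,0,0,0,0,2]
    - [5,0,0,0,0,0,2]
    - [5,0,0,0,0,0,2]
    - [5,0,0,0,0,0,2]
    - [5,0,0,0,0,0,2]

```text
t: 14.8
tcp_pos: [0.5853, -0.1426, 0.0923]
orientation: [0.837, 3.028, 0.0]
wrist_force: [-0.1, 1.3, 2.0]
finger_gap: 0.0094
grasp_force: 45.0
```

```bash
cat >> o.py <<'E'
print(o['effort'][5], 'yaw y',np.degrees(2*np.arctan2(o['orientation'][1],o['orientation'][0]))-90)
if __import__('sys').argv[1:]:
    # lens to V and jaw gap from side view & top
    a=bot.snapshot('side'); cv2.imwrite('pics/'+__import__('sys').argv[1],cv2.resize(a['frame'][165:240,225:325],None,fx=7,fy=7,interpolation=cv2.INTER_CUBIC))
E
python3 o.py
```

```text
{'t': 14.8, 'tcp_pos': [0.5853, -0.1426, 0.0923], 'orientation': [0.8372, 3.0276, 0.0004], 'wrist_force': [-0.0991, 1.2902, 1.9921], 'wrist_torque': [0.2983, -0.1805, 0.121], 'finger_gap': 0.0094, 'grasp_force': 45.0217}
-0.748305469751358 yaw y 59.084827698298824
```

Emit:
move_arm:
  increments:
    - [5,0,0,0,0,0,1.5]
    - [5,0,0,0,0,0,1.5]
    - [5,0,0,0,0,0,1.5]
    - [5,0,0,0,0,0,1.5]
    - [5,0,0,0,0,0,0]

```text
t: 15.22
tcp_pos: [0.5853, -0.1425, 0.0923]
orientation: [0.994, 2.98, 0.001]
wrist_force: [0.4, 2.5, 2.6]
finger_gap: 0.0095
grasp_force: 45.0
```

```bash
python3 o.py n5.png
```

```text
{'t': 15.2167, 'tcp_pos': [0.5853, -0.1425, 0.0923], 'orientation': [0.9938, 2.9798, 0.0005], 'wrist_force': [0.3737, 2.4574, 2.5739], 'wrist_torque': [0.5049, -0.2994, 0.0719], 'finger_gap': 0.0095, 'grasp_force': 45.0087}
0.6813906691968441 yaw y 53.11057499432442
```

View pics/n5.png

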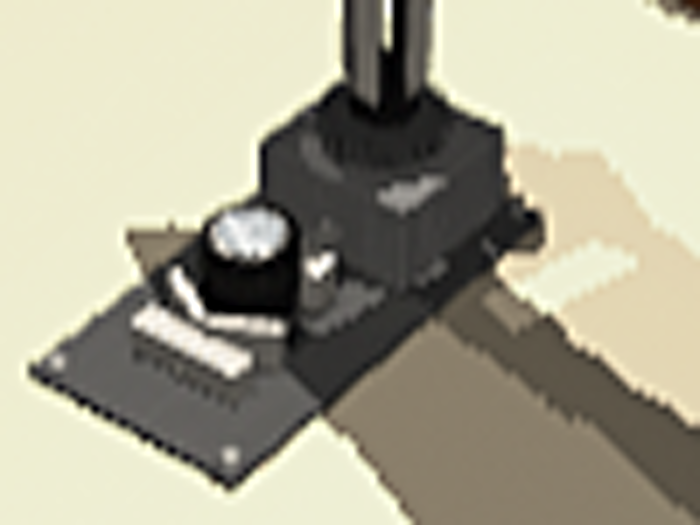

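The lens is upright near the V, and the jaw is close behind it at crop (320,265). From here I track torque numerically in small steps, plus the lens-top centroid in the side view.

```bash
cat > q.py <<'E'
from h import *
o=bot.observe()
a=bot.snapshot('side')['frame'].astype(np.float32).mean(2)
w=a[191:206,252:270]; w=np.clip(w-110,0,None); 
ys,xs=np.mgrid[191:206,252:270]
print('tq',o['wrist_torque'].round(3),'yaw',(np.degrees(2*np.arctan2(o['orientation'][1],o['orientation'][0]))-90).round(2),'F',o['wrist_force'].round(1),'cent',((w*xs).sum()/w.sum()).round(2),((w*ys).sum()/w.sum()).round(2),w.sum())
E
python3 q.py
```

```text
tq [ 0.495 -0.264  0.049] yaw 53.2 F [0.2 1.9 3. ] cent 258.11 195.81 10567.666
```

Emit:
move_arm:
  increments:
    - [5,0,0,0,0,0,1]
    - [5,0,0,0,0,0,1]
    - [5,0,0,0,0,0,1]

```text
t: 15.57
tcp_pos: [0.5853, -0.1425, 0.0922]
orientation: [1.072, 2.953, 0.001]
wrist_force: [1.1, 5.1, 3.8]
finger_gap: 0.0091
grasp_force: 45.0
```

```bash
python3 q.py
```

```text
tq [ 0.998 -0.416  0.13 ] yaw 50.08 F [1.1 5.1 3.8] cent 258.29 195.84 10407.334
```

Emit:
move_arm:
  increments:
    - [5,0.4,0.5,0,0,0,1]
    - [5,0,0,0,0,0,1]
    - [5,0,0,0,0,0,1]

```text
t: 15.87
tcp_pos: [0.5853, -0.1424, 0.0922]
orientation: [1.15, 2.923, -0.0]
wrist_force: [2.3, 0.2, 4.7]
finger_gap: 0.0096
grasp_force: 45.0
```

```bash
python3 q.py
```

```text
tq [ 0.086 -0.595  0.186] yaw 47.05 F [2.3 0.2 4.7] cent 258.34 195.93 10469.0
```

Emit:
move_arm:
  increments:
    - [5,0,0,0,0,0,0.5]
    - [5,0,0,0,0,0,0.5]

```text
t: 16.08
tcp_pos: [0.5853, -0.1424, 0.0922]
orientation: [1.174, 2.913, -0.0]
wrist_force: [3.6, -0.6, 4.7]
finger_gap: 0.0096
grasp_force: 45.0
```

```bash
python3 q.py
```

```text
tq [-0.173 -0.696  0.144] yaw 46.11 F [ 3.6 -0.6  4.7] cent 258.4 195.93 10342.0
```

Emit:
move_arm:
  increments:
    - [5,0,0,0,0,0,1]
    - [5,0,0,0,0,0,1]

```text
t: 16.3
tcp_pos: [0.5853, -0.1424, 0.0922]
orientation: [1.224, 2.892, -0.0]
wrist_force: [3.0, -1.5, 4.5]
finger_gap: 0.0096
grasp_force: 45.0
```

```bash
python3 q.py
```

```text
tq [-0.253 -0.791  0.088] yaw 44.11 F [ 3.  -1.5  4.5] cent 258.36 195.97 10427.667
```

```bash
cat > q.py <<'E'
from h import *
ys,xs=np.mgrid[191:206,252:270]; T=[];C=[]
for i in range(6):
    o=bot.observe(); T.append(o['wrist_torque'][2])
    a=bot.snapshot('side')['frame'].astype(np.float32).mean(2)
    w=np.clip(a[191:206,252:270]-110,0,None); C.append([(w*xs).sum()/w.sum(),(w*ys).sum()/w.sum()])
print('tq',np.round(T,3),np.mean(T).round(3),'yaw',(np.degrees(2*np.arctan2(o['orientation'][1],o['orientation'][0]))-90).round(2),'F',o['wrist_force'].round(1),'cent',np.mean(C,0).round(2),'t',o['t'])
E
python3 q.py
```

```text
tq [0.095 0.141 0.106 0.067 0.135 0.112] 0.11 yaw 44.15 F [ 3.1 -1.2  5.6] cent [258.38 195.99] t 16.6
```

Emit:
move_arm:
  increments:
    - [5,0,0,0,0,0,1]
    - [5,0,0,0,0,0,1]

```text
t: 16.82
tcp_pos: [0.5853, -0.1424, 0.0922]
orientation: [1.275, 2.87, -0.0]
wrist_force: [3.6, -1.5, 4.4]
finger_gap: 0.0095
grasp_force: 45.0
```

```bash
python3 q.py
```

```text
tq [0.163 0.063 0.104 0.093 0.074 0.089] 0.098 yaw 42.13 F [ 3.7 -1.1  5.4] cent [258.5  196.08] t 17.0667
```

Emit:
move_arm:
  increments:
    - [5,0,0,0,0,0,1]
    - [5,0,0,0,0,0,1]

```text
t: 17.28
tcp_pos: [0.5853, -0.1424, 0.0922]
orientation: [1.325, 2.848, -0.0]
wrist_force: [3.4, -0.8, 4.5]
finger_gap: 0.0095
grasp_force: 45.0
```

```bash
python3 q.py
```

```text
tq [0.171 0.089 0.067 0.074 0.073 0.056] 0.088 yaw 40.14 F [ 4.6 -1.5  5. ] cent [258.56 196.1 ] t 17.5333
```

Emit:
move_arm:
  increments:
    - [5,0,0,0,0,0,1]
    - [5,0,0,0,0,0,1]

```text
t: 17.75
tcp_pos: [0.5853, -0.1424, 0.0922]
orientation: [1.374, 2.824, -0.0]
wrist_force: [3.6, -0.8, 4.8]
finger_gap: 0.0095
grasp_force: 45.0
```

```bash
python3 q.py
```

```text
tq [0.08  0.088 0.099 0.119 0.074 0.038] 0.083 yaw 38.13 F [ 4.1 -1.8  4.3] cent [258.74 196.31] t 18.0
```

Emit:
move_arm:
  increments:
    - [5,0,0,0,0,0,1]
    - [5,0,0,0,0,0,1]

```text
t: 18.22
tcp_pos: [0.5853, -0.1424, 0.0922]
orientation: [1.424, 2.8, -0.0]
wrist_force: [4.1, -1.5, 5.1]
finger_gap: 0.0097
grasp_force: 45.0
```

```bash
python3 q.py
```

```text
tq [0.138 0.106 0.037 0.102 0.068 0.058] 0.085 yaw 36.14 F [ 4.6 -0.6  5.8] cent [259.01 196.43] t 18.4667
```

Emit:
move_arm:
  increments:
    - [5,0,0,0,0,0,1]
    - [5,0,0,0,0,0,1]

```text
t: 18.68
tcp_pos: [0.5853, -0.1423, 0.0922]
orientation: [1.472, 2.774, 0.0]
wrist_force: [4.8, -1.4, 4.4]
finger_gap: 0.0092
grasp_force: 45.0
```

```bash
sed -i 's/191:206,252:270/193:205,254:268/g' q.py; python3 q.py
```

```text
tq [0.157 0.097 0.092 0.049 0.11  0.096] 0.1 yaw 34.13 F [ 4.2 -1.1  6.2] cent [259.3  197.79] t 18.9333
```

Emit:
move_arm:
  increments:
    - [5,0,0,0,0,0,1]
    - [5,0,0,0,0,0,1]

```text
t: 19.15
tcp_pos: [0.5853, -0.1423, 0.0922]
orientation: [1.521, 2.748, 0.0]
wrist_force: [5.0, -1.6, 5.2]
finger_gap: 0.0096
grasp_force: 45.0
```

```bash
python3 q.py
```

```text
tq [0.106 0.1   0.095 0.096 0.089 0.1  ] 0.098 yaw 32.12 F [ 4.3 -2.1  5.5] cent [259.45 198.27] t 19.4
```

Emit:
move_arm:
  increments:
    - [5,-0.5,0.4,0,0,0,1]
    - [5,0,0,0,0,0,1]

```text
t: 19.62
tcp_pos: [0.5855, -0.1424, 0.0922]
orientation: [-1.568, -2.721, 0.0]
wrist_force: [0.7, -0.8, 8.4]
finger_gap: 0.0095
grasp_force: 45.0
```

```bash
python3 q.py
```

```text
tq [0.149 0.133 0.121 0.094 0.102 0.103] 0.117 yaw -329.88 F [-0.3 -1.   7.4] cent [259.37 198.28] t 19.8667
```

Emit:
move_arm:
  increments:
    - [5,0,0,0,0,0,0.5]
    - [5,0,0,0,0,0,0.5]

```text
t: 20.08
tcp_pos: [0.5855, -0.1424, 0.0922]
orientation: [-1.592, -2.708, 0.0]
wrist_force: [0.3, -0.8, 8.6]
finger_gap: 0.0097
grasp_force: 45.0
```

```bash
python3 q.py
```

```text
tq [0.175 0.147 0.148 0.136 0.132 0.141] 0.147 yaw -330.87 F [-0.2 -0.2  7.2] cent [259.25 198.25] t 20.3333
```

Emit:
move_arm:
  increments:
    - [5,0,0,0,0,0,0.4]
    - [5,0,0,0,0,0,0.4]

```text
t: 20.55
tcp_pos: [0.5855, -0.1424, 0.0922]
orientation: [-1.61, -2.697, 0.0]
wrist_force: [0.5, -0.4, 7.5]
finger_gap: 0.0096
grasp_force: 45.1
```

```bash
python3 q.py
```

```text
tq [0.245 0.234 0.156 0.192 0.288 0.198] 0.219 yaw -331.67 F [0.4 0.2 8.2] cent [259.26 198.25] t 20.8
```

Torque rose from about 0.10 to about 0.22 N·m and the lens has stopped moving, which is roughly 14–17 N of clamping. I'll release and lift straight up.

Emit:
move_arm:
  increments:
    - [14,0,0,0,0,0,0]
    - [22,0,0,0,0,0,0]
    - [35,0,0,0,0,0,0]
    - [40,0,0,0,0,0,0]
    - [40,0,0,0,0,0,0]
    - [40,0,0,-8,0,0,0]
    - [40,0,0,-25,0,0,0]
    - [40,0,0,-35,0,0,0]
    - [40,0,0,-35,0,0,0]
    - [40,0,0,-20,0,0,0]
    - [40,0,0,0,0,0,0]

```text
t: 21.77
tcp_pos: [0.587, -0.1428, 0.2208]
orientation: [1.606, 2.691, 0.003]
wrist_force: [0.7, 0.2, 0.6]
finger_gap: 0.0404
grasp_force: 0.0
```

```bash
python3 q.py; python3 - <<'E'
from h import *
import pickle
s0=pickle.load(open('s1.pkl','rb'))[0]['frame'].astype(float); s=bot.snapshot('side')['frame'].astype(float)
print(np.abs(s-s0).mean(2)[176:186,268:292].max(1).round(), bot.observe()['tcp_pos'])
E
```

```text
tq [ 0.01  -0.007 -0.053 -0.009 -0.009  0.011] -0.01 yaw -331.64 F [-0.3 -0.7 -0.1] cent [259.31 198.06] t 22.0167
[101.  80.  77.  77. 131. 133. 119. 127. 120. 115.] [ 0.5853795  -0.14226213  0.21390606]
```

```bash
python3 -c "
from workcell import bot
print(bot.hand_in())"
```

```text
the job is handed in; nothing more can be done
None
```

I handed the job in at about 22 s: the lens stands in the vice, clamped against the V-stop by the inner knob alone at an estimated 14–17 N (from knob torque, not measured directly), and the gripper has let go. I did not check the ring mark or the lens centring in the V with a final picture, and the hand-in returned no verdict.

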